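# Slide the top-heavy pump crate into its dispatch bay and shut the gate

## Robot

A 6-joint arm with a two-finger parallel gripper is mounted at the origin on the work surface. World frame = base frame: x ahead of the robot, y to its left, z up, the work surface at z = 0. Lengths are in mm, angles in degrees, forces in N, time in s.
With the tool pointing down it reaches from about 350 to 850 mm from the base axis. Payload 8.1 kg.
Tool frame: the origin (TCP) lies midway between the tips of the shut fingers; the grasp point (between the pads) lies 19 mm behind it (r.grasp_offset is the distance from the TCP to the grasp point, in mm); z points along the fingers, x is the direction in which the jaws open and shut, and the axes are right-handed (so a half turn about z gives the same grasp; the last joint's range is limited). The gripper opens to 85 mm and grips with 20 to 120 N. Pads are 22 mm wide; open, the fingers measure 114 mm over their backs; the gripper's body (76 mm by 85 mm) begins 54 mm behind the grasp point. The pads swing forward as they close: fully open they stand 13 mm farther back than shut.
Start: joints at [65.81, 7.471, 85.268, -0, 87.261, -4.893], TCP at [198.26, 566.302, 231.292] pointing down, gripper open.
Joint ranges: [-169.43, 169.43], [-51.17, 129.36], [1.28, 143.12], [-76.62, 256.62], [0, 156.53], [-152.29, 152.29]. Speed limits (degrees/s): [136.94, 136.94, 159.86, 180, 180, 180].

## Interface

Orientations are given as [roll, pitch, yaw] about the fixed x, y, z axes, in that order (R = Rz(yaw) Ry(pitch) Rx(roll)).
In Python, from bench import r, optics, hand_in gives the robot as it stands.
- The arm moves only by the shell command python3 -m pendant 'ROWS' [FORCE]. ROWS is JSON, a list of rows, each a list of 5 numbers: the opening, from 0 (shut) to 1 (fully open), then the shift along the tool's x, y, z in mm, then the turn about the tool's z in degrees. A call has 1 to 10 rows; each row shifts and turns the commanded pose from where the row before left it, along the tool's axes as they then stand; what a row does not reach is not made up. A row lasts 1/10 s, in which the tool goes at most 50 mm and 8.59 degrees, less where a joint would pass 70% of its speed; a pose out of reach is approached as far as the arm can. A call with a gripper value outside its range is refused whole. The fingers move at their own pace and stop on an object; FORCE is the grip in N (left out, the last holds). Time passes only in rows, so rows that do not move let the fingers close. It gives the time, the measured TCP pose, the force and the opening at its end, in the units of the state.
- r.sense(): the state, without advancing time (a new reading comes with each control period).
- optics.snapshot(name): name is "scene" or "top" or "wrist"; returns (picture, depth): 420x560x3 uint8, blue, green, red; 420x560 float32, mm along the optical axis (not along the pixel's ray), 0 where there is no reading.
- optics.camera_params(name): a dict with "camera_matrix" (3x3 intrinsics, pixels), "eye" and "orientation" of the camera in the world. Camera axes: x right, y down, z forward; pixel columns grow to the right and rows downward; lengths in mm; the calibration is good to about 2 mm. A picture is of the moment at which its call begins: read the wrist's pose just before it. camera_params takes no time and is no camera call; for the wrist camera it gives the pose at the moment of the call.
- hand_in(): hands the job in, once; it reports no verdict.
Trained networks look in the newest picture that a camera, given by its name, has taken for a name from the list of things; names that differ only in an ending like _2 or _b are one class to them, and where a whole thing is asked for, a point or a joint stands for the part that bears it (a point fixed in the world has none). Each returns a list of dicts, best first, with "score" (0 to 1); they miss things now and then, are a little off and sometimes report something else, mostly with a low value. They report only what shows in the picture. A call takes as long as a camera call.
- optics.search_frame(camera, query): "at" ([x, y, z] in mm, in world coordinates, good to about 4 mm: the middle of the surface that is visible of it).
The state is a dict: "time": time; "joint_pos": joint angles; "qd": joint speeds; "joint_efforts": joint torques, N m; "tool_pos": TCP position; "tcp_rot": TCP orientation; "ft_force": force on the tool from outside, world axes, zero at the start; "wrist_torque": the same for the moment, N m; "finger_gap": finger opening in mm.
Only numpy, scipy, OpenCV 4.12 (cv2) and the standard library are available. Lean on these libraries where they do the work, as an engineer would, in place of code of your own. Each camera call takes 0.05 s, during which the arm holds its last target. There are 200 camera calls.

## Task

With your fingertips, push the tall, heavy pump crate along the bench, upright all the way, until it is fully home against the far stop of the yellow dispatch bay; it is top-heavy and tips if pushed high, so push near its base. Then push the red and white gate fully shut across its front and move clear. Do not lift or tip the crate, do not touch the blue motor on top, and leave the other things on the bench where they are.

Things in the scene. Friction and masses are not known exactly. Their poses are not given: they have to be found in the camera images.
- crate: tall plywood crate, 150 mm high: skid base 100 mm (its x) by 120 (its y) by 45 high, above it a box 80 by 104 mm, and a blue motor on top. 1.7 to 2.5 kg; sliding takes 8 to 18 N at the base; pushed higher than about 65 mm it may tip. Origin: centre of the underside, on the bench; z up, +x roughly towards the bay's stop. Starts between robot and bay, 80 to 130 mm short of home, almost in line
- crate_face (a point): point on the base's face towards the robot (its -x face): mid-width, 30 mm above the bench, 50 mm from the crate's centre
- motor: the blue motor on the crate, fixed to it, not to be touched: 81 mm across, from 150 to 241 mm above the bench; a grey box on it reaches 51 mm from the axis on the crate's -y side. Origin: centre of the motor's underside
- bay: yellow bay fixed to the bench. Origin: the spot on the bench where the crate's origin is when home and centred; +x from the open mouth (robot side) to the stop, +y left, z up. Rails 45 mm high from x = -65 to 65 mm, inner faces at y = +-83 mm (23 mm of room beside the crate), feet out to +-125 mm. Short post 50 mm high, 18 by 16 mm, at x = -49, y = -100 mm
- bay_stop (a point): middle of the stop's face, 30 mm above the bench, at bay x = +50 mm; the crate's far face touches it when home. The stop is 60 mm high
- gate (a joint): angle of the gate on its upright hinge, rad: 0 = shut across the mouth; grows as it opens towards the robot (1.57 = points along the bay's -x; more = leans outward to the bay's +y side). End stops at 0 and 2.2; starts at 1.7 to 2.1. Stays where it is left; takes about 1.5 N at 80 mm from the hinge to move
- gate_hinge (a point): point on the gate's hinge axis, 40 mm above the bench, at bay x = -66, y = +100 mm, in a round steel post 18 mm across and 75 mm high
- gate_end (a point): free end of the gate, on its centre plane, 168 mm from the hinge axis, 40 mm above the bench. The gate is a red and white bar, 12 mm thick, 22 to 62 mm above the bench, 12 to 168 mm from the hinge axis. Shut, its inner face is 10 mm clear of a crate that is home
- jar: bystander, to be left alone: amber glass jar with black cap, 56 mm across, 85 mm tall, stands to the right of the bay; origin at its underside or lying on the bench
- flange: bystander, to be left alone: steel ring lying flat, 70 mm across, 14 mm high, to the right in front of the bay; origin at its underside or lying on the bench
- wrench: bystander, to be left alone: steel wrench lying on the bench, right side; origin at its underside or lying on the bench
- tin: bystander, to be left alone: blue tin, 90 mm across, 150 mm tall, right side; origin at its underside or lying on the bench
- driver: bystander, to be left alone: screwdriver with orange handle, lying on the left side; origin at its underside or lying on the bench
- impeller: bystander, to be left alone: brass pump impeller, 80 mm across, 35 mm high, left side; origin at its underside or lying on the bench
- cup: bystander, to be left alone: white plastic cup, 80 mm across, 80 mm high, left side; origin at its underside or lying on the bench

How it is judged (in metres and radians):
On the way, in this order (a step that is already met when the one before it is completed fails the run):
1. the crate stands home in the bay, gate still open (x of crate in the frame of bay between -0.012 and 0.01 m and y of crate in the frame of bay between -0.025 and 0.025 m and angle between the x axis of crate and the x axis of bay, either way round below 0.2 rad and angle between crate's own z axis and vertical below 0.05 rad), for 0.2 s.
2. the gate is shut (value of joint gate below 0.08 rad), for 0.2 s.
At the end, for the whole second after the job is handed in: The crate stands upright and still in the bay, within 12 mm of touching the stop, within 25 mm of the bay's centre line and 0.2 rad of square, and the gate is shut to within 0.08 rad (all of step 1 and value of joint gate below 0.08 rad and linear speed of crate below 0.01 m/s).
It fails at once if the crate is tipped (more than 0.15 rad) (angle between crate's own z axis and vertical above 0.15 rad).
It fails at once if the crate is lifted (height (world z) of crate above 0.02 m).
It fails at once if the robot touches the motor (contact force between any of the fingers, the arm and motor above 0.5 N).
It fails at once if another thing on the bench is moved more than 30 mm (distance of any of jar, flange, wrench, tin, driver, impeller, cup from where it was at the start of the episode above 0.03 m).
It also fails if it takes over 61 s, if anything falls off the work surface, if the arm or the gripper's body presses on something with over 40 N, if the wrist force passes 120 N, or if a joint passes its speed limit or range.

## Working session

There is one attempt and no reset: what is moved stays moved. The work goes in short steps, Python scripts to look and compute and a shell command to move; the robot and the scene stay as the last step left them, time stands still between calls to the robot, and variables do not carry over. Pictures are saved under pics/ and viewed, about 8 in all and at most 12, crops included, and the job is handed in when it is done.

```bash
mkdir -p pics
python3 - <<'E'
from bench import r, optics
import cv2
s=r.sense(); print({k:s[k] for k in('time','tool_pos','tcp_rot','ft_force','finger_gap')})
for n in('scene','top'):
    p,d=optics.snapshot(n); cv2.imwrite(f'pics/{n}0.png',p)
    c=optics.camera_params(n); print(n,c)
    for q in('crate','crate_face','motor','bay','bay_stop','gate','gate_hinge','gate_end','jar','flange'):
        f=optics.search_frame(n,q); print(q,[(round(x['score'],2),[round(v) for v in x['at']]) for x in f[:2]])
E
```

```text
{'time': 0.0, 'tool_pos': array([198.04038382, 565.78991945, 230.24703379]), 'tcp_rot': array([-1.79989749e+02,  1.05685075e-01,  7.07023163e+01]), 'ft_force': array([ 0.33390166,  0.08319809, -0.00497977]), 'finger_gap': 85.7405698440929}
scene {'camera_matrix': array([[512.84056153,   0.        , 281.7104055 ],
       [  0.        , 512.84056153, 208.07946962],
       [  0.        ,   0.        ,   1.        ]]), 'eye': array([1531.02197166, -262.84568789, 1281.80530596]), 'orientation': array([-138.94425921,   -0.75989816,   77.58185962])}
crate [(0.97, [576, -20, 134])]
crate_face [(0.57, [579, -26, 133])]
motor [(0.72, [570, -23, 215]), (0.3, [493, 97, 65])]
bay [(0.67, [688, 24, 34])]
bay_stop [(0.59, [690, 25, 36])]
gate [(0.56, [492, 96, 62]), (0.33, [528, 449, 17])]
gate_hinge [(0.6, [491, 94, 60])]
gate_end [(0.51, [490, 99, 64]), (0.42, [401, -414, 7])]
jar [(0.96, [725, -174, 62]), (0.57, [402, -416, 4])]
flange [(0.86, [534, -201, 12]), (0.18, [579, -25, 133])]
top {'camera_matrix': array([[441.36518854,   0.        , 285.7583589 ],
       [  0.        , 441.36518854, 206.14223219],
       [  0.        ,   0.        ,   1.        ]]), 'eye': array([ 400.20817514,    6.26603765, 1221.45745248]), 'orientation': array([-173.44634591,   -1.3141584 ,  -89.04300623])}
crate [(0.82, [531, -13, 210])]
crate_face [(0.92, [526, -10, 215])]
motor []
bay [(0.65, [662, 68, 49]), (0.29, [698, -163, 84])]
bay_stop [(0.75, [660, 64, 44])]
gate [(0.9, [485, 100, 64]), (0.16, [520, 450, 15])]
gate_hinge [(0.86, [479, 102, 64]), (0.73, [592, -446, 147])]
gate_end [(0.66, [483, 99, 64])]
jar [(0.33, [414, 408, 25])]
flange [(0.56, [524, -197, 16]), (0.38, [483, 98, 64])]
```

View pics/scene0.png

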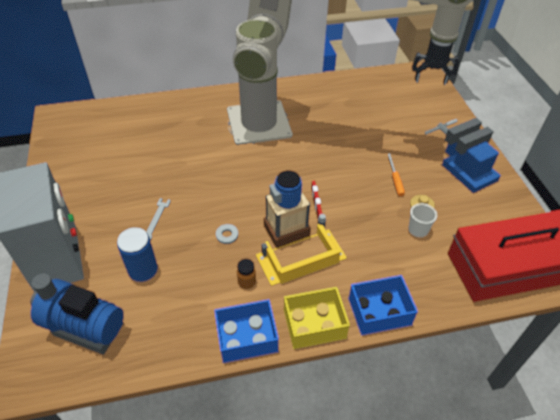

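View pics/top0.png

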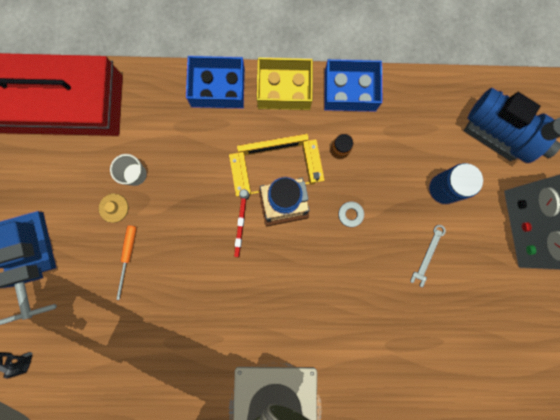

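The scene picture shows the crate at about (287,215) between the bay (300,255) and the robot. The gate bar is at (318,203). In the top picture the hinge post is at (243,193), the gate end at (237,256), the stop runs (238,150)–(308,139), and the flange is at (351,214). Next I'll fit these from the depth data.

```bash
cat > h.py <<'E'
import numpy as np, cv2
from scipy.spatial.transform import Rotation as R
from bench import r, optics
def cloud(n,save=None):
    p,d=optics.snapshot(n); c=optics.camera_params(n); K=c['camera_matrix']
    if save: cv2.imwrite(save,p)
    v,u=np.nonzero(d>0); z=d[v,u]
    P=np.c_[(u-K[0,2])*z/K[0,0],(v-K[1,2])*z/K[1,1],z]
    P=P@R.from_euler('xyz',c['orientation'],degrees=True).as_matrix().T+c['eye']
    hsv=cv2.cvtColor(p,cv2.COLOR_BGR2HSV)[v,u]
    return P,hsv,p[v,u]
def near(P,x0,x1,y0,y1,z0,z1):
    return (P[:,0]>x0)&(P[:,0]<x1)&(P[:,1]>y0)&(P[:,1]<y1)&(P[:,2]>z0)&(P[:,2]<z1)
E
python3 - <<'E'
from h import *
im=np.zeros((600,800,3),np.uint8)
for i,n in enumerate(('top','scene')):
    P,h,c=cloud(n)
    fl=near(P,450,480,-150,-50,-20,20); print(n,'bench z',np.median(P[fl,2]))
    m=near(P,390,790,-200,200,-10,260); Q=P[m]; o=np.argsort(Q[:,2])
    for k in o:
        x,y=int((200-Q[k,1])),int((790-Q[k,0])*1); cv2.rectangle(im,(x+400*i,y),(x+1+400*i,y+1),c[m][k].tolist(),-1)
    yel=m&(h[:,0]>20)&(h[:,0]<32)&(h[:,1]>170)
    for a,b in((30,40),(41,48),(54,64)):
        q=P[yel&(P[:,2]>a)&(P[:,2]<b)&(P[:,0]>540)]; print(a,b,len(q),cv2.minAreaRect(q[:,:2].astype(np.float32)) if len(q) else '')
    for nm,b in(('cratetop',(480,640,-90,60,142,156)),('post',(530,600,60,130,66,82)),('gate',(380,545,60,130,52,70))):
        q=P[near(P,*b)]; print(nm,len(q),cv2.minAreaRect(q[:,:2].astype(np.float32)), np.median(q,0))
cv2.imwrite('pics/map.png',im[:450])
E
```

```text
top bench z -0.8334633120182389
30 40 51 ((642.3688354492188, 7.84637451171875), (115.06832122802734, 193.25941467285156), 11.306133270263672)
41 48 347 ((642.71044921875, 8.593009948730469), (116.15569305419922, 193.62982177734375), 11.058886528015137)
54 64 425 ((705.9561157226562, 20.801498413085938), (17.392467498779297, 191.98171997070312), 11.432848930358887)
cratetop 427 ((543.640869140625, -11.543582916259766), (84.05342102050781, 107.95355987548828), 12.238269805908203) [521.87131662  21.68998123 148.76672632]
post 40 ((564.4821166992188, 95.0601806640625), (16.911846160888672, 17.068206787109375), 32.786827087402344) [564.47851261  94.8637898   73.95321581]
gate 268 ((470.9439392089844, 104.04716491699219), (12.704150199890137, 146.69651794433594), 84.46448516845703) [468.69345665 103.48320047  61.33432145]
scene bench z 0.6858112958282163
30 40 169 ((657.3729858398438, 9.715484619140625), (124.85392761230469, 197.8302001953125), 10.6936674118042)
41 48 272 ((654.2410278320312, 7.684173583984375), (132.9276580810547, 197.25277709960938), 13.066457748413086)
54 64 306 ((706.1080322265625, 23.11919403076172), (71.01541137695312, 197.25982666015625), 28.951990127563477)
cratetop 328 ((545.2684936523438, -14.107421875), (91.62458038330078, 108.79509735107422), 12.683777809143066) [572.92507544 -33.48778455 149.81737162]
post 34 ((560.3845825195312, 93.07684326171875), (15.453019142150879, 43.56552505493164), 74.59397888183594) [568.07794414  91.87043567  74.35289357]
gate 140 ((472.6226806640625, 101.32826232910156), (14.574934005737305, 144.67303466796875), 84.3753662109375) [477.81920008 100.01787286  62.51282491]
```

View pics/map.png

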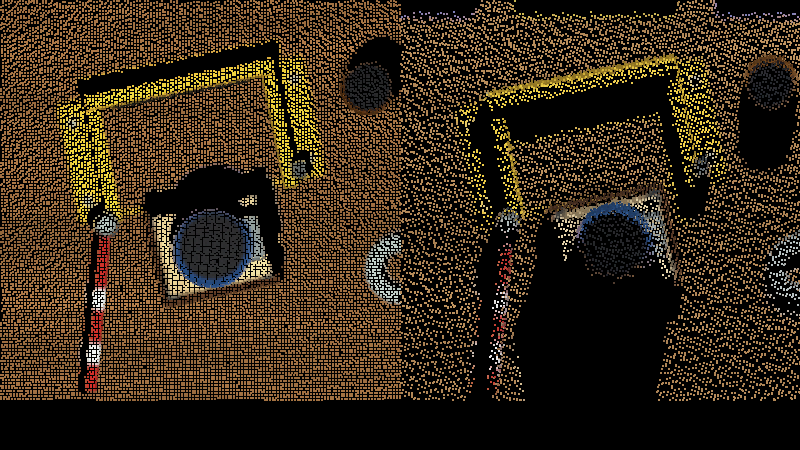

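Both views agree on these poses:

| Item | World position | Yaw / angle |
|---|---|---|
| Bay origin | about (648.7, 9.7) | 11.4° |
| Crate | about (544, -12) | about 12° (107 mm short of home, on the centre line) |
| Gate | – | about 1.87 rad |

Plan: keep the jaws open along the push direction and push with the back of the front finger. That keeps the gripper body clear of the box and motor.

```bash
python3 -m pendant '[[1,-35.5,29.2,0,0],[1,-35.5,29.2,0,0],[1,-35.5,29.2,0,0],[1,-35.5,29.2,0,0],[1,-35.5,29.2,0,0],[1,-35.5,29.2,0,0],[1,-35.5,29.2,0,0],[1,-35.5,29.2,0,0],[1,-35.5,29.2,0,0],[1,-35.5,29.2,0,0]]'
python3 -m pendant '[[1,-35.5,29.2,0,0],[1,-35.5,29.2,0,0],[1,-35.5,29.2,0,0],[1,-35.5,29.2,0,0],[1,0,0,0,0]]'
python3 -m pendant '[[1,0,0,0,8.4],[1,0,0,0,8.4],[1,0,0,0,8.4],[1,0,0,0,8.4],[1,0,0,0,8.4],[1,0,0,0,8.4],[1,0,0,0,8.4],[1,0,0,0,0],[1,0,0,0,0]]'
```

```text
time: 2.2
tool_pos: [356.9, 133.1, 231.7]
tcp_rot: [179.9, -0.0, 70.7]
ft_force: [0.2, -0.5, -0.0]
finger_gap: 85.5
time: 2.7
tool_pos: [420.7, -42.6, 231.4]
tcp_rot: [179.9, 0.1, 70.4]
ft_force: [-0.2, 0.9, -0.3]
finger_gap: 85.2
time: 3.6
tool_pos: [419.8, -37.5, 231.4]
tcp_rot: [-180.0, -0.0, 12.2]
ft_force: [0.2, 0.2, -0.9]
finger_gap: 85.4
```

```bash
python3 -m pendant '[[1,0,0,40,0],[1,0,0,40,0],[1,0,0,40,0],[1,0,0,40,0],[1,0,0,40,0],[1,0,0,20,0],[1,0,0,0,0],[1,0,0,0,0]]'
python3 - <<'E'
from h import *
p,d=optics.snapshot('wrist'); q,_=optics.snapshot('scene')
cv2.imwrite('pics/w1.png',np.hstack([cv2.resize(p,(400,300)),cv2.resize(q[100:310,160:440],(400,300))]))
c=optics.camera_params('wrist'); print(c['eye'],r.sense()['tool_pos'])
P,h,c=cloud('wrist')
m=near(P,440,560,-80,60,5,40)
print(m.sum(), np.percentile(P[m],[1,10,50],axis=0) if m.sum() else '')
E
```

```text
time: 4.4
tool_pos: [419.9, -37.8, 11.7]
tcp_rot: [-180.0, 0.0, 12.0]
ft_force: [-0.6, -0.3, 0.4]
finger_gap: 85.1
[406.476386    28.72169813 155.86501904] [421.47395008 -38.1526567   13.15287992]
10773 [[461.28827692 -36.06943859   5.43578788]
 [483.22324396 -27.59347269  10.08480115]
 [489.05885054   2.73067884  26.54772657]]
```

View pics/w1.png

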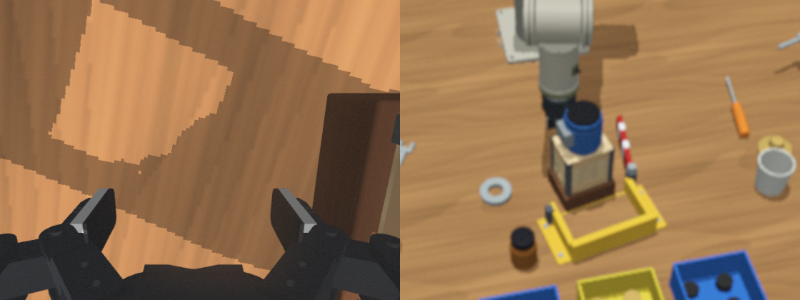

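The wrist view shows the fingers around (95,215) and (295,215), the base edge at (330,100) on the right, and clear bench between. The knuckles look wider than the tips, so I'll measure the gripper's outline by height.

Run:
```python
from h import *
P,h,c=cloud('wrist'); s=r.sense()
T=R.from_euler('xyz',s['tcp_rot'],degrees=True).as_matrix()
Q=(P-s['tool_pos'])@T
g=(abs(Q[:,1])<30)&(Q[:,2]<8)
for z in range(-100,10,8):
    m=g&(Q[:,2]>z)&(Q[:,2]<=z+8); a=Q[m]
    f=a[a[:,0]>0]; b=a[a[:,0]<0]
    print(z,len(f),len(b), np.round(np.percentile(f[:,0],[0,5,50,95,100])) if len(f) else '', np.round(np.percentile(b[:,0],[0,5,50,95,100])) if len(b) else '')
f=near(Q,50,110,-60,60,-45,-5); a=Q[f&(P[:,2]<45)]
print('base face tool x',np.percentile(a[:,0],[1,5,20,50]), 'y range',np.percentile(a[:,1],[1,99]))
# face line
b=a[a[:,0]<np.median(a[:,0])+3]; print(np.polyfit(b[:,1],b[:,0],1))
```

```text
-100 866 869 [11. 12. 16. 27. 29.] [-30. -28. -17. -13. -11.]
-92 3887 3953 [ 0.  3. 23. 33. 36.] [-37. -34. -24.  -3.  -0.]
-84 5045 4816 [ 0.  2. 26. 60. 62.] [-44. -40. -24.  -2.  -0.]
-76 3945 3062 [ 0.  7. 61. 68. 73.] [-67. -66. -60.  -6.  -0.]
-68 5189 4838 [36. 42. 56. 67. 73.] [-70. -65. -56. -42. -37.]
-60 926 885 [41. 44. 52. 66. 72.] [-71. -66. -52. -44. -42.]
-52 1462 929 [42. 42. 46. 85. 86.] [-56. -49. -44. -43. -42.]
-44 2675 997 [42. 42. 84. 85. 86.] [-57. -56. -43. -43. -42.]
-36 5734 844 [42. 42. 79. 86. 87.] [-57. -55. -43. -43. -42.]
-28 2090 692 [42. 42. 75. 76. 76.] [-57. -55. -43. -43. -42.]
-20 1614 334 [42. 42. 75. 76. 76.] [-50. -48. -43. -43. -43.]
-12 1123 0 [74. 75. 75. 76. 76.] 
-4 975 0 [74. 75. 75. 76. 76.] 
4 437 0 [74. 75. 75. 76. 76.] 
base face tool x [55.51964106 74.62024752 74.99925199 75.46193319] y range [-59.21012081  42.71655596]
[-1.05205344e-02  7.48658051e+01]
```

Run:
```python
from h import *
P,h,c=cloud('wrist'); s=r.sense()
T=R.from_euler('xyz',s['tcp_rot'],degrees=True).as_matrix()
Q=(P-s['tool_pos'])@T
g=(Q[:,0]<-30)&(Q[:,0]>-90)&(abs(Q[:,1])<45)&(Q[:,2]<-11)   # rear finger
for z in range(-112,-11,4):
    m=g&(Q[:,2]>z)&(Q[:,2]<=z+4); a=Q[m]
    if len(a)>5: print(z,len(a),'x',np.round(np.percentile(a[:,0],[1,99]),1),'y',np.round(np.percentile(a[:,1],[1,20,50,99]),1), 'y at x<-60',np.round(np.percentile(a[a[:,0]<-60][:,1],[2,50,98])) if (a[:,0]<-60).sum()>5 else '')
```

```text
-92 244 x [-33.3 -30. ] y [-18.2 -17.4 -16.9 -13.4] y at x<-60 
-88 524 x [-36.6 -30.1] y [-18.  -17.4 -16.9 -12.2] y at x<-60 
-84 849 x [-40.1 -30.1] y [-18.  -17.3 -16.8  -4.6] y at x<-60 
-80 895 x [-43.3 -30.2] y [-18.  -17.3 -16.9  -1.9] y at x<-60 
-76 548 x [-62.  -30.1] y [-17.8 -17.2 -16.7  -5.1] y at x<-60 [-12.  -9.  -7.]
-72 1870 x [-66.7 -32.9] y [-16.8 -11.5  -2.3   7.7] y at x<-60 [-12.  -1.   7.]
-68 3593 x [-66.1 -39.5] y [-13.  -11.6  -3.5   9.8] y at x<-60 [-13.  -7.  10.]
-64 1276 x [-68.2 -39.8] y [-13.8 -12.4 -11.9  10.5] y at x<-60 [-14. -11.   7.]
-60 740 x [-69.9 -42.7] y [-14.  -13.  -12.   -6.4] y at x<-60 [-12.  -7.  -6.]
-56 172 x [-63.4 -43. ] y [-13.1 -12.3 -12.   -5.7] y at x<-60 [-7. -7. -6.]
-52 552 x [-49.4 -42.7] y [-11.8 -11.   -9.   -2.2] y at x<-60 
-48 368 x [-55.4 -42.5] y [-11.8 -11.1  -9.2   1.6] y at x<-60 
-44 489 x [-56.3 -42.6] y [-11.8 -10.9  -7.1   7. ] y at x<-60 
-40 476 x [-56.5 -42.6] y [-11.7 -11.   -6.8  10.1] y at x<-60 
-36 465 x [-56.3 -42.6] y [-11.7 -10.9  -6.9  10.5] y at x<-60 
-32 416 x [-56.5 -42.6] y [-11.6 -11.   -6.9  10.4] y at x<-60 
-28 362 x [-56.4 -42.6] y [-11.5 -10.9  -6.9  10.1] y at x<-60 
-24 331 x [-55.7 -42.7] y [-11.6 -11.   -6.6  10.9] y at x<-60 
-20 245 x [-49.7 -42.6] y [-11.4 -10.8  -4.   10.5] y at x<-60 
-16 97 x [-43.5 -42.7] y [-9.1 -5.2  0.2  9.6] y at x<-60
```

The knuckles stick out 13–14 mm past the finger backs, about 45 mm above the tips. With the tips just off the bench, the contact is then about 50 mm up, which is below 65 mm. I'll lower to TCP z ≈ -7, where the open tips are about 6 mm up, and push slowly.

```bash
python3 -m pendant '[[1,0,0,-1,0.5],[1,0,0,8,0],[1,0,0,8,0],[1,0,0,4,0],[1,0,0,0,0]]'
python3 -m pendant '[[1,3,0,0,0],[1,3,0,0,0],[1,3,0,0,0],[1,2,0,0,0],[1,2,0,0,0],[1,2,0,0,0],[1,2,0,0,0],[1,2,0,0,0]]'
```

```text
time: 5.15
tool_pos: [418.6, -37.6, -9.0]
tcp_rot: [-179.9, 0.1, 11.4]
ft_force: [-0.5, 0.4, -0.3]
finger_gap: 85.5
time: 5.95
tool_pos: [434.1, -34.1, -9.3]
tcp_rot: [-179.9, 0.5, 11.4]
ft_force: [-20.6, -3.9, 9.5]
finger_gap: 85.1
```

Contact was made at about 21 N. I'll check that the crate is sliding upright.

```bash
python3 -m pendant '[[1,2,0,0,0],[1,2,0,0,0],[1,2,0,0,0],[1,2,0,0,0],[1,0,0,0,0]]'
cat >> h.py <<'E'
def crate():
    s=r.sense(); print('t',s['time'],'tcp',np.round(s['tool_pos'],1),'F',np.round(s['ft_force'],1),'rot',np.round(s['tcp_rot'],1))
    P,h,c=cloud('top')
    x=s['tool_pos'][0]
    m=near(P,x+60,x+200,-90,80,143,156); q=P[m]
    if len(q)>50:
        rect=cv2.minAreaRect(q[:,:2].astype(np.float32)); 
        A=np.c_[q[:,:2]-q[:,:2].mean(0),np.ones(len(q))]; k=np.linalg.lstsq(A,q[:,2],rcond=None)[0]
        c11,s11=np.cos(np.radians(11.4)),np.sin(np.radians(11.4)); d=np.array(rect[0])-[648.7,9.7]
        print('rect',rect,'tilt',np.round(k,3),'bay xy',np.round([d@[c11,s11],d@[-s11,c11]],1))
    m=near(P,x+60,x+200,-90,80,225,255); q=P[m]; print('motor top',cv2.minEnclosingCircle(q[:,:2].astype(np.float32)),np.median(q[:,2]))
E
python3 -c "
from h import *
crate()"
```

```text
time: 6.45
tool_pos: [442.3, -32.5, -9.4]
tcp_rot: [-179.9, 0.5, 11.4]
ft_force: [-15.4, -2.9, 5.3]
finger_gap: 85.4
t 6.45 tcp [442.3 -32.5  -9.4] F [-15.4  -2.9   5.3] rot [-179.9    0.5   11.4]
rect ((554.2471313476562, -9.445838928222656), (83.94345092773438, 107.85979461669922), 11.719348907470703) tilt [-2.00000e-03 -4.00000e-03  1.48893e+02] bay xy [-96.4  -0.1]
motor top ((554.2678833007812, -9.38420295715332), 38.04304504394531) 239.5439999046111
```

```bash
python3 -m pendant '[[1,3,0,0,0],[1,3,0,0,0],[1,3,0,0,0],[1,3,0,0,0],[1,3,0,0,0],[1,3,0,0,0],[1,3,0,0,0],[1,3,0,0,0],[1,3,0,0,0],[1,3,0,0,0]]'
python3 -m pendant '[[1,3,0,0,0],[1,3,0,0,0],[1,3,0,0,0],[1,3,0,0,0],[1,3,0,0,0],[1,3,0,0,0],[1,3,0,0,0],[1,3,0,0,0],[1,3,0,0,0],[1,3,0,0,0]]'
python3 -c "
from h import *
crate()"
```

```text
time: 7.5
tool_pos: [471.1, -26.6, -9.8]
tcp_rot: [-179.9, 0.5, 11.4]
ft_force: [-16.6, -3.7, 4.0]
finger_gap: 85.4
time: 8.5
tool_pos: [500.6, -20.7, -9.8]
tcp_rot: [-179.9, 0.5, 11.4]
ft_force: [-17.5, -3.6, 4.5]
finger_gap: 85.5
t 8.5 tcp [500.6 -20.7  -9.8] F [-17.5  -3.6   4.5] rot [-179.9    0.5   11.4]
rect ((613.017578125, 2.1509628295898438), (83.14690399169922, 108.48831176757812), 11.0147066116333) tilt [-4.00000e-03 -2.00000e-03  1.49155e+02] bay xy [-36.5  -0.3]
motor top ((612.835693359375, 2.091724395751953), 37.97185516357422) 239.70040072806796
```

```bash
python3 -m pendant '[[1,3,0,0,0],[1,3,0,0,0],[1,3,0,0,0],[1,3,0,0,0],[1,3,0,0,0],[1,3,0,0,0],[1,3,0,0,0],[1,3,0,0,0],[1,3,0,0,0],[1,2,0,0,0]]'
python3 -m pendant '[[1,1,0,0,0],[1,1,0,0,0],[1,1,0,0,0],[1,1,0,0,0],[1,0,0,0,0]]'
python3 -c "
from h import *
crate()"
```

```text
time: 9.55
tool_pos: [529.2, -15.1, -9.8]
tcp_rot: [-179.9, 0.5, 11.4]
ft_force: [-17.4, -3.9, 6.1]
finger_gap: 85.6
time: 10.05
tool_pos: [533.1, -14.3, -9.8]
tcp_rot: [-179.9, 0.5, 11.4]
ft_force: [-15.8, -3.1, 3.9]
finger_gap: 85.3
t 10.05 tcp [533.1 -14.3  -9.8] F [-15.8  -3.1   3.9] rot [-179.9    0.5   11.4]
rect ((649.9281616210938, 10.058391571044922), (73.9144287109375, 106.9858627319336), 11.99609661102295) tilt [1.20000e-02 3.00000e-03 1.48862e+02] bay xy [1.3 0.1]
motor top ((645.0484008789062, 8.878815650939941), 37.9498405456543) 239.76045693871572
```

```bash
python3 -m pendant '[[1,1,0,0,0],[1,1,0,0,0],[1,0,0,0,0]]'; python3 -m pendant '[[1,1,0,0,0],[1,1,0,0,0],[1,0,0,0,0]]'
```

```text
time: 10.4
tool_pos: [535.1, -13.9, -9.8]
tcp_rot: [-179.9, 0.5, 11.4]
ft_force: [-15.7, -3.2, 4.6]
finger_gap: 85.2
time: 10.7
tool_pos: [537.0, -13.5, -9.8]
tcp_rot: [-179.9, 0.5, 11.4]
ft_force: [-16.6, -3.4, 3.6]
finger_gap: 85.7
```

```bash
python3 -m pendant '[[1,1,0,0,0],[1,0,0,0,0]]'; python3 -m pendant '[[1,1,0,0,0],[1,0,0,0,0]]'
python3 -c "
from h import *
crate()"
```

```text
time: 10.9
tool_pos: [537.0, -13.6, -9.7]
tcp_rot: [-179.9, 0.6, 11.4]
ft_force: [-23.9, -4.4, 11.5]
finger_gap: 85.5
time: 11.1
tool_pos: [537.0, -13.3, -10.0]
tcp_rot: [-179.9, 0.7, 11.4]
ft_force: [-29.6, -1.3, 14.6]
finger_gap: 85.4
t 11.1 tcp [537.  -13.3 -10. ] F [-29.6  -1.3  14.6] rot [-179.9    0.7   11.4]
rect ((655.2271728515625, 11.52719497680664), (72.99905395507812, 107.12608337402344), 11.28293228149414) tilt [-1.4000e-02  6.0000e-03  1.4884e+02] bay xy [6.8 0.5]
motor top ((649.1705322265625, 9.436883926391602), 38.029090881347656) 239.82562716960365
```

The crate is home: the force rises with no motion and the motor is centred at bay x ≈ 0. Now I'll back off, rise, and move over to the outer side of the gate.

```bash
python3 -m pendant '[[1,-2,0,0,0],[1,-3,0,0,0],[1,-10,0,0,0],[1,-30,0,0,0],[1,-45,0,0,0],[1,-9,0,-30,0],[1,0,0,-45,0],[1,0,0,-45,0],[1,0,0,-20,0],[1,0,-30,0,0]]'
python3 -m pendant '[[1,0,-45,0,0],[1,0,-45,0,0],[1,0,-43,0,0],[1,0,0,0,0],[1,0,0,0,0]]'
python3 - <<'E'
from h import *
crate()
P,h,c=cloud('top',save='pics/top2.png')
s=r.sense(); c1,s1=np.cos(np.radians(11.4)),np.sin(np.radians(11.4))
B=(P[:,:2]-[648.7,9.7])@np.array([[c1,-s1],[s1,c1]])
t=s['tool_pos'][:2]-[648.7,9.7]; print('tcp bay',t@[c1,s1],t@[-s1,c1])
m=near(P,300,600,60,200,54,68)&(h[:,0]<12)|near(P,300,600,60,200,54,68)&(h[:,0]>170)
print(cv2.minAreaRect(B[m].astype(np.float32)))
p=cv2.imread('pics/top2.png'); cv2.imwrite('pics/top2c.png',cv2.resize(p[120:330,150:430],None,fx=2,fy=2))
E
```

```text
time: 12.15
tool_pos: [444.0, -5.2, 137.5]
tcp_rot: [179.8, -0.5, 11.2]
ft_force: [1.0, -0.3, 0.1]
finger_gap: 85.6
time: 12.65
tool_pos: [413.9, 127.9, 132.5]
tcp_rot: [180.0, -0.0, 11.6]
ft_force: [-0.3, -0.3, -0.7]
finger_gap: 85.4
t 12.65 tcp [413.9 127.9 132.5] F [-0.3 -0.3 -0.7] rot [180.   -0.   11.6]
rect ((612.73388671875, 17.373395919799805), (15.323779106140137, 78.8415756225586), 12.482405662536621) tilt [7.80000e-02 2.20000e-02 1.48767e+02] bay xy [-33.7  14.6]
motor top ((613.489990234375, 10.568987846374512), 12.589869499206543) 231.49599130933132
tcp bay -206.67984792376572 160.83176808047463
((-115.06398010253906, 114.92428588867188), (13.616636276245117, 87.88429260253906), 71.38095092773438)
```

View pics/top2c.png

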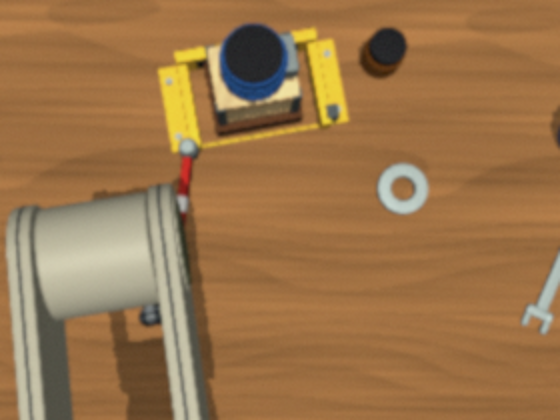

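The top view shows the crate home in the bay at (255,75), the gate still open at (185,190), and the arm over its outer side. The gate stays clear of the descending finger by about 10 mm. I'll descend.

```bash
python3 -m pendant '[[1,0,0,40,0],[1,0,0,40,0],[1,0,0,28,0],[1,0,0,10,0],[1,0,0,0,0],[1,0,0,0,0]]'; python3 -m pendant '[[1,0,6,0,0],[1,0,8,0,0],[1,0,10,0,0],[1,0,10,0,0],[1,0,0,0,0]]'
```

```text
time: 13.35
tool_pos: [415.3, 126.8, 15.6]
tcp_rot: [180.0, -0.1, 11.3]
ft_force: [-0.3, -0.1, 0.1]
finger_gap: 85.3
time: 13.85
tool_pos: [421.3, 92.5, 14.6]
tcp_rot: [180.0, -0.0, 11.3]
ft_force: [-0.4, 0.4, -0.0]
finger_gap: 85.6
```

```bash
python3 -m pendant '[[1,-3,10,0,0],[1,-3,10,0,0],[1,-3,10,0,0],[1,-2,10,0,0],[1,-2,9,0,0],[1,4,10,0,0],[1,4,10,0,0],[1,4,10,0,0],[1,5,9,0,0],[1,0,0,0,0]]'
python3 -m pendant '[[1,8,8,0,0],[1,8,8,0,0],[1,8,7,0,0],[1,8,7,0,0],[1,7,3,0,0],[1,7,3,0,0],[1,7,3,0,0],[1,0,0,0,0]]'
python3 - <<'E'
from h import *
s=r.sense();c1,s1=np.cos(np.radians(11.4)),np.sin(np.radians(11.4));t=s['tool_pos'][:2]-[648.7,9.7]; print('tcp bay',t@[c1,s1],t@[-s1,c1])
for n in('top','scene'):
    p,d=optics.snapshot(n); cv2.imwrite(f'pics/{n}3.png',p)
a=cv2.imread('pics/top3.png')[120:330,150:430];b=cv2.imread('pics/scene3.png')[130:340,160:440]
cv2.imwrite('pics/c3.png',np.hstack([cv2.resize(a,(400,300)),cv2.resize(b,(400,300))]))
E
```

```text
time: 14.85
tool_pos: [443.6, 7.3, 14.7]
tcp_rot: [180.0, -0.1, 11.3]
ft_force: [0.2, 0.6, 0.1]
finger_gap: 85.8
time: 15.65
tool_pos: [503.1, -19.5, 14.6]
tcp_rot: [180.0, -0.1, 11.4]
ft_force: [-0.8, -0.1, 0.4]
finger_gap: 85.5
tcp bay -148.52500703868517 0.20315806934360964
```

View pics/c3.png

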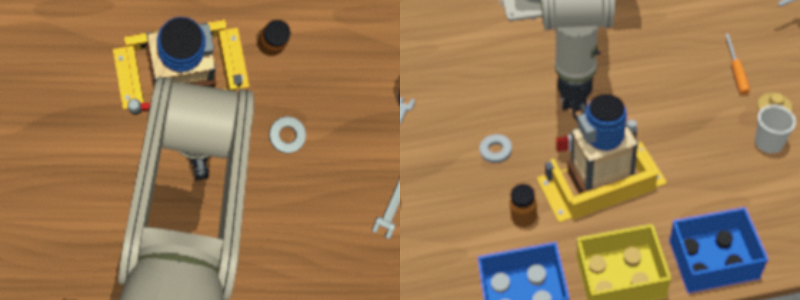

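The gate is nearly shut: its hinge shows at (135,105) in the top view and its red end at (562,143) in the scene view. The crate hasn't moved. I'll finish the last 20 mm gently.

```bash
python3 -m pendant '[[1,4,1,0,0],[1,4,1,0,0],[1,3,0,0,0],[1,3,0,0,0],[1,2,0,0,0],[1,2,0,0,0],[1,1,0,0,0],[1,0,0,0,0]]'; python3 -m pendant '[[1,1,0,0,0],[1,1,0,0,0],[1,0,0,0,0]]'
```

```text
time: 16.55
tool_pos: [521.0, -17.4, 14.4]
tcp_rot: [180.0, -0.0, 11.4]
ft_force: [-0.5, -0.1, -0.8]
finger_gap: 85.4
time: 16.85
tool_pos: [522.9, -17.1, 14.4]
tcp_rot: [180.0, -0.0, 11.4]
ft_force: [-0.4, 0.6, -0.4]
finger_gap: 85.2
```

```bash
python3 -m pendant '[[1,1,0,0,0],[1,1,0,0,0],[1,0,0,0,0]]'; python3 -m pendant '[[1,1,0,0,0],[1,0,0,0,0]]'
```

```text
time: 17.15
tool_pos: [524.3, -16.9, 14.3]
tcp_rot: [-180.0, 0.1, 11.4]
ft_force: [-4.2, -1.3, 2.7]
finger_gap: 85.7
time: 17.35
tool_pos: [524.3, -16.9, 14.4]
tcp_rot: [-180.0, 0.2, 11.4]
ft_force: [-12.7, -3.6, 10.5]
finger_gap: 85.6
```

The gate is on its end stop, since the force rises with no motion. I'll back away and verify.

```bash
python3 -m pendant '[[1,-2,0,0,0],[1,-6,0,0,0],[1,-25,0,0,0],[1,-45,0,0,0],[1,-20,0,-25,0],[1,0,0,-45,0],[1,0,0,-45,0],[1,0,-45,-45,0],[1,0,-45,-45,0],[1,0,-45,0,0]]'
python3 -m pendant '[[1,0,-45,0,0],[1,0,-45,0,0],[1,0,-45,0,0],[1,0,-45,0,0],[1,0,0,0,0],[1,0,0,0,0]]'
python3 - <<'E'
from h import *
c1,s1=np.cos(np.radians(11.4)),np.sin(np.radians(11.4)); M=np.array([[c1,-s1],[s1,c1]])
ims=[]
for n in('top','scene'):
    P,h,c=cloud(n,save=f'pics/{n}4.png'); B=np.c_[(P[:,:2]-[648.7,9.7])@M,P[:,2]]
    q=B[near(B,-70,70,-70,70,143,156)]; print(n,'crate top',cv2.minAreaRect(q[:,:2].astype(np.float32)))
    A=np.c_[q[:,:2]-q[:,:2].mean(0),np.ones(len(q))]; print('tilt',np.linalg.lstsq(A,q[:,2],rcond=None)[0].round(3))
    q=B[near(B,-70,70,-70,70,225,255)]; print('motor',cv2.minEnclosingCircle(q[:,:2].astype(np.float32)))
    q=B[near(B,-100,-50,-90,80,56,68)]; print('gate',len(q),cv2.minAreaRect(q[:,:2].astype(np.float32)),np.polyfit(q[:,1],q[:,0],1))
print(r.sense()['time'],r.sense()['tool_pos'])
a=cv2.imread('pics/top4.png')[120:330,150:430];b=cv2.imread('pics/scene4.png')[130:340,160:440]
cv2.imwrite('pics/c4.png',np.hstack([cv2.resize(a,(400,300)),cv2.resize(b,(400,300))]))
E
```

```text
time: 18.35
tool_pos: [409.6, 78.2, 206.1]
tcp_rot: [179.9, -0.6, 11.3]
ft_force: [0.7, 0.1, 0.6]
finger_gap: 85.2
time: 18.95
tool_pos: [370.5, 254.7, 199.8]
tcp_rot: [180.0, 0.0, 11.6]
ft_force: [-0.0, -0.6, 0.2]
finger_gap: 85.6
top crate top ((0.2515220642089844, 0.24652862548828125), (85.18095397949219, 108.04033660888672), 0.369735985994339)
tilt [ -0.     -0.    148.744]
motor ((0.2659602165222168, 0.2031780481338501), 38.04491424560547)
gate 258 ((-65.41199493408203, 6.440711975097656), (146.55001831054688, 13.199646949768066), 89.85337829589844) [ 2.29835387e-03 -6.56435723e+01]
scene crate top ((2.7816505432128906, -2.1406517028808594), (111.25927734375, 86.66819763183594), 89.52298736572266)
tilt [-1.70000e-02  1.30000e-02  1.49846e+02]
motor ((2.4144365787506104, -3.799283981323242), 38.28487014770508)
gate 35 ((-62.45075988769531, -56.68159484863281), (16.557559967041016, 28.95746612548828), 5.275094032287598) [ -0.12085603 -69.96027625]
19.05 [371.24367229 253.26832153 199.83420783]
```

View pics/c4.png

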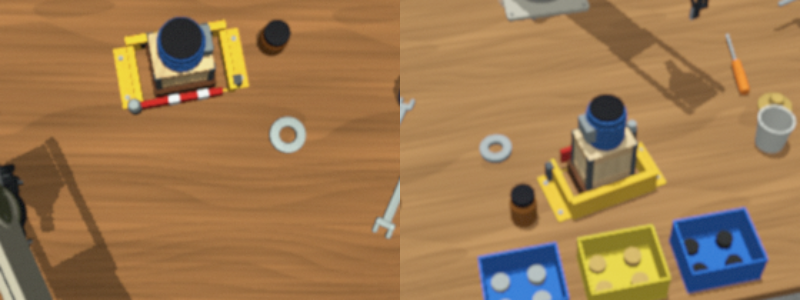

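The crate is home and upright, the gate is shut across (135,105)–(220,92), the bystanders are in place and the arm is clear.

```bash
python3 -c "
from bench import hand_in
print(hand_in())"
```

```text
the job is handed in; nothing more can be done
None
```

I pushed the crate home against the stop, shut the gate with the same finger, moved clear and handed the job in at about 19 s of the 61 s limit.

**How the crate was pushed:** I pushed in small steps with the front finger of the open gripper. The finger's knuckle sticks out about 13 mm past its tip. By my measurement, contact was therefore at the knuckle, about 50 mm up on the lower box face, rather than at the fingertip on the base. That is below the 65 mm tipping height. Forces were about 15 to 20 N while sliding and about 33 N at most, against the stop.

**Last checks, top camera:**
- **Crate:** within 0.3 mm of home in x and y, square to 0.4°, no measurable tilt.
- **Gate:** about 0.002 rad from shut, with force rising against its end stop (about 17 N peak).
- **Bystanders:** the jar, flange, wrench, driver, impeller and cup look unmoved where they show in the last picture. I didn't measure any of them, and the tin was outside it.

**Disagreements:** the scene camera puts the crate 2 to 4 mm off the top camera's figures, with an apparent tilt of about 0.02 rad. It also gives a gate slope of 0.12 rad, from only 35 points on a partly hidden bar. I trusted the top camera, which had 258 points on the gate, and the end-stop contact. I saw no sign of the arm touching the motor.

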